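Refit the filter cartridge on the bench fume extractor

ROBOT

A 7-joint arm with a two-finger parallel gripper is mounted at the origin on the work surface. World frame = base frame: x ahead of the robot, y to its left, z up, the work surface at z = 0. Lengths are in m, angles in rad, forces in N, time in s.
With the tool pointing down it reaches from about 0.375 to 0.925 m from the base axis. Payload 3.1 kg.
Tool frame: the origin (TCP) lies between the finger pads; the fingertips stand 17 mm ahead of it and the grasp point (between the pads) lies 2 mm behind it (bot.tip_extent is the distance from the TCP to the fingertips, in m); z points along the fingers, y is the line along which they close (so a half turn about z gives the same grasp; the last joint's range is limited). The gripper opens to 85 mm and grips with 20 to 120 N. Pads are 22 mm wide; open, the fingers measure 114 mm over their backs; the gripper's body (76 mm by 85 mm) begins 54 mm behind the grasp point. The pads swing forward as they close: fully open they stand 13 mm farther back than shut.
Start: joints at [1.124, 0.383, 0.044, 1.598, -0.018, 1.161, -0.05], TCP at [0.222, -0.611, 0.22] pointing down, gripper open.
Joint ranges: [-2.61, 2.61], [-0.41, 2.15], [-1.48, 1.57], [0, 2.5], [-1.57, 4.71], [0.05, 1.97], [-2.85, 2.85]. Speed limits (rad/s): [2.79, 2.79, 3.14, 3.14, 3.14, 3.14, 3.14].

INTERFACE

Orientations are given as a rotation vector (axis times angle).
In Python, from bench import bot, viewer gives the robot as it stands.
- The arm moves only by the tool move_arm, never from a script. Its argument "deltas" is one flat list of numbers, 5 for each row, row after row: the shift along the tool's x, y, z scaled (see below), then the turn about the tool's z scaled (see below), then the opening, from -1 (shut) to 1 (fully open). In form: [dx, dy, dz, twist, jaw, dx, dy, dz, twist, jaw, ...]. A call has 1 to 10 rows; each row shifts and turns the commanded pose from where the row before left it, along the tool's axes as they then stand; what a row does not reach is not made up. The controller multiplies each number of a shift by 40 cm and each number of a turn by 45 degrees. A row lasts 1/8 s, in which the tool goes at most 62.5 mm and 10.7 degrees, less where a joint would pass 70% of its speed; a pose out of reach is approached as far as the arm can. A call with a number of a shift or a turn outside -1 to 1 is refused whole. A call with a gripper value outside its range is refused whole. The fingers move at their own pace and stop on an object; "grip_force" is the grip in N (left out, the last holds). Time passes only in rows, so rows that do not move let the fingers close. It gives the time, the measured TCP pose, the force, the opening and the grip force at its end, in the units of the state.
- bot.observe(): the state, without advancing time (a new reading comes with each control period).
- viewer.capture(name): name is "scene" or "top" or "wrist"; returns the picture (420x560x3 uint8, red, green, blue); there is no depth.
- viewer.camera_params(name): a dict with "fx", "fy", "cx", "cy" (pixels), "extrinsics" (4x4, takes a point from camera to world coordinates). Camera axes: x right, y up, looking along -z (the intrinsics and any distortion apply to the point x, -y, -z); pixel columns grow to the right and rows downward; lengths in m; the calibration is good to about 2 mm. A picture is of the moment at which its call begins: read the wrist's pose just before it. camera_params takes no time and is no camera call; for the wrist camera it gives the pose at the moment of the call.
- bot.hand_in(): hands the job in; it is judged then, once.
The state is a dict: "time": time; "qpos": joint angles; "joint_velocities": joint speeds; "effort": joint torques, N m; "eef_pos": TCP position; "tool_rot": TCP orientation; "force": force on the tool from outside, world axes, zero at the start; "ft_torque": the same for the moment, N m; "finger_gap": finger opening in m; "grip_force": force on a finger pad.
Only numpy, scipy, OpenCV 4.12 (cv2) and the standard library are available. Lean on these libraries where they do the work, as an engineer would, in place of code of your own. Each camera call takes 0.05 s, during which the arm holds its last target. There are 200 camera calls.

TASK

Pick up the rectangular filter cartridge by the rib on its top and seat it on the white fume extractor so that both steel pegs come up through its two square holes and it sits fully down, flat on the extractor. Keep hold of it until it is down rather than dropping it, then let go; leave the round canister where it is.

Things in the scene. Friction and masses are not known exactly. Their poses are not given: they have to be found in the camera images.
- cartridge: Loose grey filter cartridge, 0.3 kg, upright. Flange 90 (x) by 156 (y) by 12 mm with two 26 mm square through holes at x 0, y -55 and +55 mm. On it a block 86 by 74 mm, top at z 38 mm, dark stripes. On that a grip rib 14 mm thick (x), 70 long (y), z 38 to 72 mm: grip across x, fingertips just above the block. Origin: centre of underside, z up. Same after a half turn; either way round is right.
- base: White fume extractor, fixed, x -60 to 105, y -100 to 100 mm, flat top at z 60 mm; knob and switch 10 mm high at x 80, outlet stub on the +x face. Two steel pegs on top at x 0, y -55 and +55 mm, 12 mm thick, 28 high, upper half tapered to 4 mm; dark grille between. Origin: bench level below the pegs' midpoint, z up. Seated cartridge: origin 60 mm above this one, y axes parallel (either way round).
- canister: Bystander: loose round grey filter canister, 92 mm diameter, 38 mm high, with the same grip rib on top (14 by 70 mm, up to 72 mm above its underside). No peg holes; it stays where it is. Origin: centre of the underside, z up.
Not all that is in view belongs to the job. Leave any blue, brown or green look-alike of the cartridge alone.

How it is judged:
On the way:
1. the cartridge is brought down onto the pegs while the fingers still hold it (within 15 mm of fully down) (horizontal distance between cartridge and base below 0.015 m and z of cartridge in the frame of base between 0.055 and 0.075 m and contact force between the fingers and cartridge above 1 N), for 0.1 s.
At the end, for the whole second after the job is handed in: The cartridge lies at rest and upright (within 4 degrees) on the extractor's top (underside within 4 mm of it), its centre within 12 mm of the midpoint of the pegs and its long axis within 10 degrees of the line of the pegs, either way round; the canister is within 40 mm of where it started (horizontal distance between cartridge and base below 0.012 m and z of cartridge in the frame of base between 0.056 and 0.064 m and angle between the y axis of cartridge and the y axis of base, either way round below 0.18 rad and angle between cartridge's own z axis and vertical below 0.07 rad and linear speed of cartridge below 0.02 m/s and distance of canister from where it was at the start of the episode below 0.04 m); the robot touches nothing.
It fails at once if the round canister is shifted by more than 40 mm (distance of canister from where it was at the start of the episode above 0.04 m).
It also fails if it takes over 35 s, if anything falls off the work surface, if the arm or the gripper's body presses on something with over 40 N, if the wrist force passes 120 N, or if a joint passes its speed limit or range.

## Working session

There is one attempt and no reset: what is moved stays moved. The work goes in short steps, Python scripts to look and compute and a tool call to move; the robot and the scene stay as the last step left them, time stands still between calls to the robot, and variables do not carry over. Pictures are saved under pics/ and viewed, at most 10 in all, crops included, and the job is handed in when it is done.

Besides the shell and the picture viewer there is one more tool, called as name(argument=value, ...) on one line, values as JSON. move_arm: Moves the arm, as the interface text tells. Shifts and turns lie within -1 to 1; 1 stands for 40 cm of shift or 45 degrees of turn. Its arguments: {"type":"object","properties":{"deltas":{"type":"array","items":{"type":"number","minimum":-1,"maximum":1}},"grip_force":{"type":"number"}},"required":["deltas"]}

```bash
mkdir -p pics; python3 - <<'E'
from bench import bot, viewer
import cv2, numpy as np
np.set_printoptions(precision=4,suppress=True)
o=bot.observe(); print(o['time'],o['eef_pos'],o['tool_rot'],o['finger_gap'])
for n in ("scene","top"):
    im=viewer.capture(n); cv2.imwrite(f"pics/{n}0.png",im[:,:,::-1])
    p=viewer.camera_params(n); print(n,{k:(np.array(v) if k=='extrinsics' else v) for k,v in p.items()})
E
```

```text
0.0 [ 0.2218 -0.6099  0.2184] [-3.0913 -0.5448  0.001 ] 0.08556985724987666
scene {'fx': 442.00068221460907, 'fy': 442.00068221460907, 'cx': 276.0861798057886, 'cy': 212.3594783447827, 'extrinsics': array([[ 0.6448, -0.5681,  0.5113,  0.99  ],
       [ 0.7643,  0.4764, -0.4346, -0.5026],
       [ 0.0033,  0.671 ,  0.7414,  0.8216],
       [ 0.    ,  0.    ,  0.    ,  1.    ]])}
top {'fx': 515.1001797950116, 'fy': 515.1001797950116, 'cx': 281.6515646168972, 'cy': 220.4683790583151, 'extrinsics': array([[ 0.0298,  0.9836, -0.1777,  0.2099],
       [-0.9995,  0.0315,  0.0068, -0.0435],
       [ 0.0123,  0.1774,  0.9841,  1.2611],
       [ 0.    ,  0.    ,  0.    ,  1.    ]])}
```

View pics/top0.png

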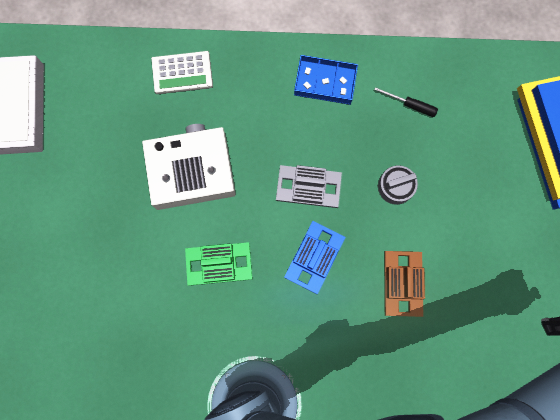

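View pics/scene0.png

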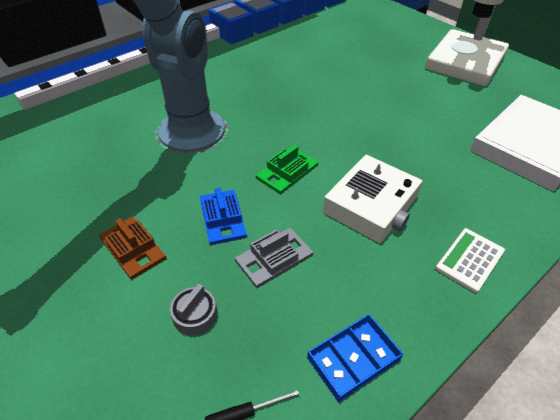

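Top view: grey cartridge (309,186), green (218,263), blue (315,257) and brown (405,283) look-alikes, round canister (398,184) and white extractor (189,167) with pegs at about (166,178) and (211,171). Only the grey rectangular one with two square holes fits. I'll confirm it in an enlarged crop.

```bash
python3 - <<'E'
import cv2,numpy as np
t=cv2.imread('pics/top0.png')
c=cv2.resize(t[115:215,138:348],None,fx=3.8,fy=3.8,interpolation=cv2.INTER_CUBIC)
cv2.imwrite('pics/crop1.png',c)
E
```

```text
(no output)
```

View pics/crop1.png

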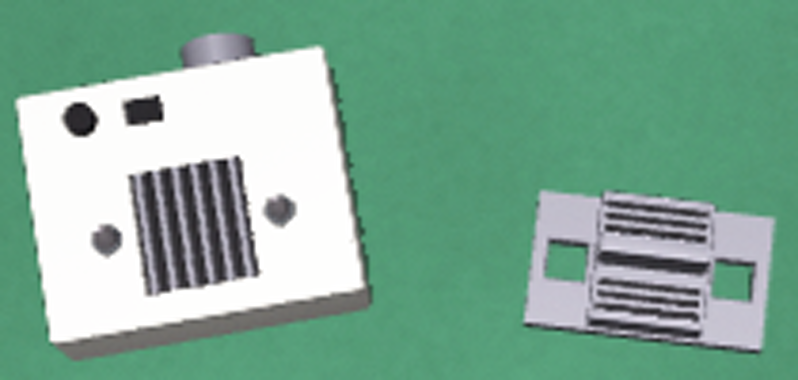

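Crop confirms it: grey flange with two square holes, crop corners (541,190), (775,217), (762,348), (525,324); extractor top corners (16,99), (322,46), (368,290), (52,343). Fitting poses to these.

```bash
cat > h.py <<'E'
import numpy as np, cv2
from scipy.optimize import least_squares
from scipy.spatial.transform import Rotation as R
np.set_printoptions(precision=4,suppress=True)
def proj(p,P):
    E=np.array(p['extrinsics']); q=(np.atleast_2d(P)-E[:3,3])@E[:3,:3]
    return np.c_[p['cx']+p['fx']*q[:,0]/-q[:,2], p['cy']-p['fy']*q[:,1]/-q[:,2]]
def place(v,L,z0=0):
    c,s=np.cos(v[2]),np.sin(v[2]); L=np.array(L,float)
    return np.c_[v[0]+c*L[:,0]-s*L[:,1], v[1]+s*L[:,0]+c*L[:,1], L[:,2]+z0]
def fit(p,L,uv,v0):
    r=least_squares(lambda v:(proj(p,place(v,L))-uv).ravel(),v0)
    return r.x,(r.fun.reshape(-1,2))
E
python3 - <<'E'
from h import *; from bench import bot,viewer
p=viewer.camera_params('top'); s=viewer.camera_params('scene')
f=lambda a:(np.array(a)+.5)/3.8-.5+[138,115]
# world +x = image up, world +y = image left
Lc=[(.045,.078,.012),(.045,-.078,.012),(-.045,-.078,.012),(-.045,.078,.012)]
Lc2=Lc+[(.013,.068,.012),(.013,-.068,.012),(-.013,-.068,.012)] 
c,r=fit(p,Lc2,f([(541,190),(775,217),(762,347),(525,323),(548,240),(754,263),(750,302)]),[.4,-.1,0]); print(c,np.degrees(c[2]));print(r)
Lb=[(.105,.1,.06),(.105,-.1,.06),(-.06,-.1,.06),(-.06,.1,.06),(0,.055,.06),(0,-.055,.06)]
b,r=fit(p,Lb,f([(16,99),(322,46),(368,290),(52,343),(110,246),(284,217)]),[.4,.2,0]); print(b,np.degrees(b[2]));print(r)
print('scene',proj(s,place(c,Lc)),proj(s,place(b,Lb)))
o=bot.observe(); M=R.from_rotvec(o['tool_rot']).as_matrix(); print(M); 
im=cv2.imread('pics/scene0.png')
for v,L in((c,Lc),(b,Lb[:4])): cv2.polylines(im,[np.round(proj(s,place(v,L))*16).astype(int)],True,(0,0,255),1,cv2.LINE_AA,4)
for q in proj(s,place(b,[(0,.055,.088),(0,-.055,.088)])): cv2.circle(im,tuple(int(t) for t in np.round(q)),1,(0,255,255),-1)
cv2.imwrite('pics/ov1.png',cv2.resize(im[140:300,220:440],None,fx=3.6,fy=3.6))
E
```

```text
[ 0.5261 -0.117  -0.0821] -4.706117905111029
[[-0.3483  0.2103]
 [-0.1861  0.0181]
 [-0.0713  0.6863]
 [-0.213  -0.0306]
 [ 0.3439 -0.2422]
 [ 0.1954 -0.2313]
 [ 0.2787 -0.421 ]]
[0.5313 0.1736 0.214 ] 12.263673898919423
[[-0.0401  0.0257]
 [ 0.7865 -0.0301]
 [-0.0271  0.3856]
 [-0.0305  1.2361]
 [-0.128  -0.657 ]
 [-0.5459 -1.0015]]
scene [[312.1666 251.5844]
 [255.3591 285.1834]
 [233.2854 257.5068]
 [288.734  227.0559]] [[421.3559 179.2435]
 [382.8161 227.684 ]
 [321.7638 195.6051]
 [363.6525 152.8674]
 [375.3485 171.4155]
 [352.945  195.9539]]
[[ 0.9398  0.3418 -0.0009]
 [ 0.3418 -0.9398  0.0023]
 [-0.0001 -0.0024 -1.    ]]
```

View pics/ov1.png

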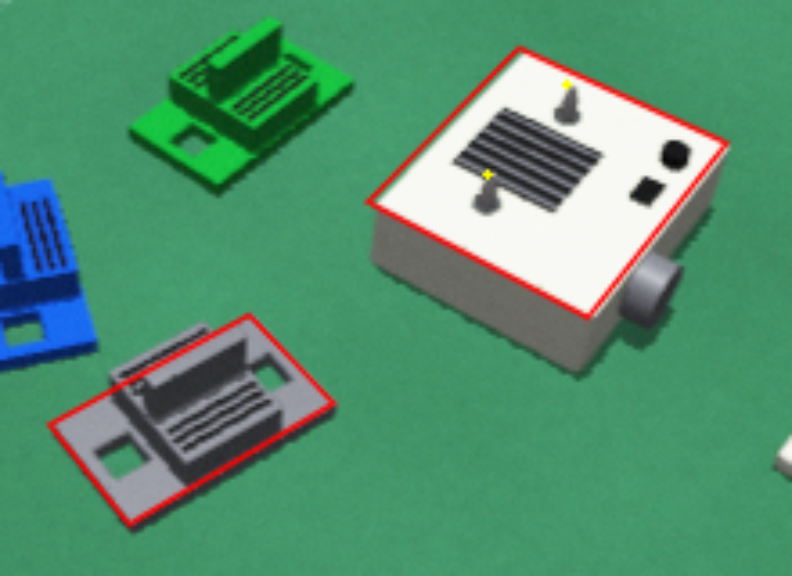

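The overlay fits the scene view within about 1 px: cartridge at (0.526,-0.117), yaw -4.7°, and base at (0.531,0.174), yaw 12.3°. I'll turn the tool first (-65.3° about tool z).

move_arm(deltas=[0,0,0,-0.2073,1,0,0,0,-0.2073,1,0,0,0,-0.2073,1,0,0,0,-0.2073,1,0,0,0,-0.2073,1,0,0,0,-0.2073,1,0,0,0,-0.2073,1,0,0,0,0,1], grip_force=50)

```text
time: 1.1
eef_pos: [0.2219, -0.6104, 0.219]
tool_rot: [-2.312, -2.125, -0.001]
force: [0.9, -0.1, 0.4]
finger_gap: 0.0853
grip_force: 0.0
```

```bash
cat > d.py <<'E'
from h import *; from bench import bot
import sys
def go(x,y,z,yaw):
    o=bot.observe(); M=R.from_rotvec(o['tool_rot']).as_matrix()
    d=np.array([x,y,z])-o['eef_pos']; a=np.degrees(np.arctan2(M[1,1],M[0,1]))
    print('t',o['time'],'pos',np.array(o['eef_pos']),'ya',a,'gap',o['finger_gap'],'F',np.array(o['force']),o['grip_force'])
    print('units',M.T@d/.4,'dist',np.linalg.norm(d),'twist units',-(yaw-a)/45, 'tilt',M[:,2])
if __name__=='__main__': go(*map(float,sys.argv[1:]))
E
python3 d.py .5261 -.117 .20 -4.7
```

```text
t 1.1 pos [ 0.2219 -0.6104  0.219 ] ya -4.825718596140879 gap 0.08529499904229422 F [ 0.9496 -0.0888  0.4196] 0.0
units [1.2931 0.6541 0.049 ] dist 0.5799794030309559 twist units -0.0027937465809084196 tilt [-0.0003  0.0014 -1.    ]
```

move_arm(deltas=[0.118,0.06,0,0,1,0.118,0.06,0,0,1,0.118,0.06,0,0,1,0.118,0.06,0,0,1,0.118,0.06,0,0,1,0.118,0.06,0,0,1,0.118,0.06,0,0,1,0.118,0.06,0,0,1,0.118,0.06,0,0,1,0.118,0.06,0,0,1])

```text
time: 2.35
eef_pos: [0.5007, -0.1588, 0.2198]
tool_rot: [2.314, 2.124, -0.0]
force: [-1.2, -1.0, -0.5]
finger_gap: 0.0854
grip_force: 0.0
```

```bash
python3 d.py .5261 -.117 .20 -4.7
```

```text
t 2.35 pos [ 0.5007 -0.1588  0.2198] ya -4.912702276187848 gap 0.08541163287096559 F [-1.1828 -0.9597 -0.4527] 0.0
units [0.1096 0.0544 0.0495] dist 0.05276891122212649 twist units -0.004726717248618842 tilt [ 0.0002 -0.0003 -1.    ]
```

move_arm(deltas=[0.11,0.055,0,-0.005,1,0,0,0.04,0,1,0,0,0,0,1])

```text
time: 2.72
eef_pos: [0.5239, -0.1183, 0.2019]
tool_rot: [-2.306, -2.129, 0.005]
force: [-0.3, -0.8, 0.1]
finger_gap: 0.0853
grip_force: 0.0
```

```bash
python3 d.py .5261 -.117 .059 -4.7; python3 - <<'E'
from h import *; from bench import viewer
p=viewer.camera_params('wrist'); im=viewer.capture('wrist')[:,:,::-1].copy()
c=[.5261,-.117,-.0821]
for L in ([(.045,.078,.012),(.045,-.078,.012),(-.045,-.078,.012),(-.045,.078,.012)],[(.007,.035,.072),(.007,-.035,.072),(-.007,-.035,.072),(-.007,.035,.072)]):
    q=proj(p,place(c,L)); print(q); cv2.polylines(im,[np.round(q*16).astype(int)],True,(0,0,255),1,cv2.LINE_AA,4)
cv2.imwrite('pics/w1.png',im)
E
```

```text
t 2.725 pos [ 0.5239 -0.1183  0.2019] ya -4.56233654773961 gap 0.08531203357158072 F [-0.2853 -0.7908  0.0576] 0.0
units [0.0036 0.0067 0.3573] dist 0.14296024172218044 twist units 0.0030591878280086643 tilt [-0.0043  0.0004 -1.    ]
[[326.6014 107.8047]
 [320.7438 249.2339]
 [242.9702 248.9384]
 [238.72   107.5939]]
[[290.8833 156.6745]
 [289.9177 231.6955]
 [275.0191 231.6415]
 [274.9736 156.6286]]
```

View pics/w1.png

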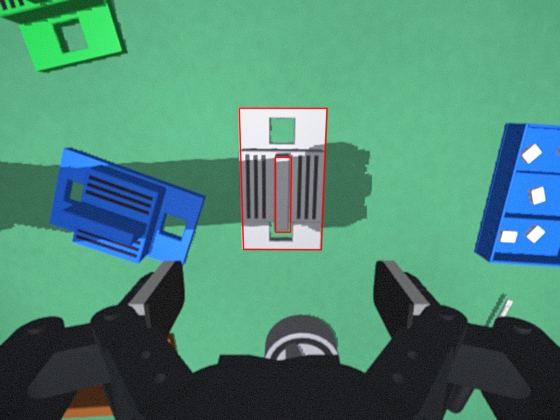

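The wrist overlay matches the flange (corners 239,108 to 321,249) and the rib (275–291, 157–232). I'm descending.

move_arm(deltas=[0.004,0.007,0.1,0,1,0,0,0.1,0,1,0,0,0.09,0,1,0,0,0.04,0,1,0,0,0.027,0,1,0,0,0,0,1,0,0,0,0,1])

```text
time: 3.65
eef_pos: [0.5299, -0.1171, 0.0623]
tool_rot: [2.305, 2.131, 0.002]
force: [-0.2, -0.3, -0.4]
finger_gap: 0.0855
grip_force: 0.0
```

```bash
python3 d.py .5261 -.117 .059 -4.7
```

```text
t 3.65 pos [ 0.5299 -0.1171  0.0623] ya -4.509044849789099 gap 0.08546760811698836 F [-0.186  -0.2743 -0.4339] 0.0
units [-0.0006 -0.0094  0.0082] dist 0.005018380713225162 twist units 0.004243447782464473 tilt [ 0.0026 -0.0006 -1.    ]
```

move_arm(deltas=[0,-0.007,0.005,0,1,0,0,0,0,-1,0,0,0,0,-1,0,0,0,0,-1,0,0,0,0,-1,0,0,0,0,-1,0,0,0,0,-1,0,0,0,0,-1])

```text
time: 4.65
eef_pos: [0.5261, -0.1166, 0.0592]
tool_rot: [2.307, 2.132, 0.001]
force: [0.1, -0.3, 1.9]
finger_gap: 0.0106
grip_force: 48.9
```

```bash
python3 d.py .5261 -.117 .059 -4.7
```

```text
t 4.65 pos [ 0.5261 -0.1166  0.0592] ya -4.490966722332685 gap 0.010576686194626221 F [ 0.1185 -0.2532  1.8979] 48.894059183076024
units [-0.0011  0.0001  0.0005] dist 0.00048469794876312576 twist units 0.004645183948162569 tilt [ 0.0005 -0.     -1.    ]
```

move_arm(deltas=[0,0,-0.05,0,-1,0,0,-0.1,0,-1,0,0,-0.1,0,-1,0,0,-0.1,0,-1,0,0,-0.05,0,-1,0,0,0,0,-1])

```text
time: 5.4
eef_pos: [0.5269, -0.1166, 0.2213]
tool_rot: [2.304, 2.13, 0.003]
force: [0.6, 0.7, -3.8]
finger_gap: 0.0104
grip_force: 49.0
```

```bash
python3 d.py .5313 .1736 .22 12.26
```

```text
t 5.4 pos [ 0.5269 -0.1166  0.2213] ya -4.475509334325472 gap 0.010436637447561108 F [ 0.6094  0.6543 -3.7887] 48.96602461114526
units [ 0.724  -0.0457  0.0024] dist 0.29019109987481295 twist units -0.3719002074294549 tilt [ 0.0041 -0.0014 -1.    ]
```

Lifted (-3.8 N, about 0.3 kg). I'm carrying it across, then turning.

move_arm(deltas=[0.06,-0.004,0,0,-1,0.11,-0.007,0,0,-1,0.11,-0.007,0,0,-1,0.11,-0.007,0,0,-1,0.11,-0.007,0,0,-1,0.11,-0.007,0,0,-1,0.07,-0.004,0,0,-1,0.044,-0.003,0,-0.186,-1,0,0,0,-0.186,-1,0,0,0,0,-1])

```text
time: 6.65
eef_pos: [0.5286, 0.1732, 0.2172]
tool_rot: [-1.971, -2.443, 0.005]
force: [-0.7, 0.2, -3.1]
finger_gap: 0.0107
grip_force: 48.9
```

```bash
python3 d.py .5313 .1736 .22 12.26;  python3 - <<'E'
from h import *; from bench import viewer
p=viewer.camera_params('wrist'); im=viewer.capture('wrist')[:,:,::-1].copy()
b=[.5313,.1736,.214]
for L in ([(.105,.1,.06),(.105,-.1,.06),(-.06,-.1,.06),(-.06,.1,.06)],):
    q=proj(p,place(b,L)); cv2.polylines(im,[np.round(q*16).astype(int)],True,(0,0,255),1,cv2.LINE_AA,4)
for q in proj(p,place(b,[(0,.055,.088),(0,-.055,.088)])): cv2.circle(im,tuple(int(t) for t in np.round(q)),1,(0,255,255),-1)
cv2.imwrite('pics/w2.png',im)
E
```

```text
t 6.65 pos [0.5286 0.1732 0.2172] ya 12.202322644171089 gap 0.010655083859769274 F [-0.6668  0.238  -3.0758] 48.932154178619385
units [-0.0004  0.0067 -0.0071] dist 0.0039020375039957836 twist units -0.001281719018420249 tilt [-0.0036 -0.0009 -1.    ]
```

View pics/w2.png

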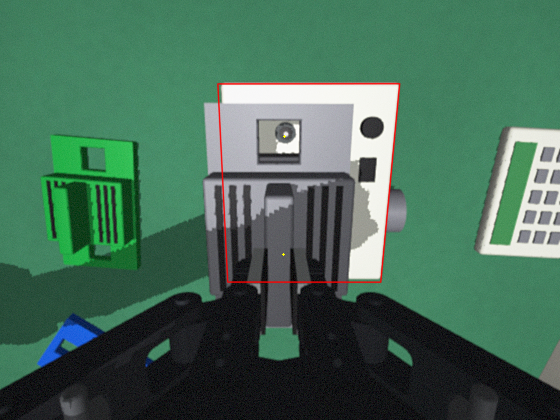

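The peg tip (286,131) falls right on its prediction, and the base outline fits. Now I'll check how the cartridge sits in the hand, using the flange corners (206,104) and (353,104) and the hole (258–301, 119–162).

```bash
python3 - <<'E'
from h import *; from bench import viewer,bot
p=viewer.camera_params('wrist'); o=bot.observe()
x,y,z=o['eef_pos'];M=R.from_rotvec(o['tool_rot']).as_matrix()
print(o['eef_pos'], np.array(p['extrinsics'])[:3,3])
L=np.array([(.045,.078,.012),(-.045,.078,.012),(.013,.068,.012),(-.013,.068,.012)])
uv=np.array([(353,104),(206,104),(301,119),(258,119)])
# cartridge in tool frame: cart x=tool y, cart y=tool x, z=-tool z
def P(v):
    W=place(v[:3],L)-[0,0,v[3]]
    return np.array(o['eef_pos'])+np.c_[W[:,1],W[:,0],-W[:,2]]@M.T
r=least_squares(lambda v:(proj(p,P(v))-uv).ravel(),[0,0,0,.059])
print(r.x,r.fun, proj(p,P([0,0,0,.059])))
E
python3 d.py .5313 .1736 .165 12.26
```

```text
[0.529  0.1728 0.2174] [0.5136 0.24   0.3704]
[-0.0007  0.0001 -0.      0.065 ] [-0.058  -0.9667  0.0642 -0.9656 -0.579   0.9789  0.5727  0.9802] [[356.3848 102.7869]
 [205.0974 102.7909]
 [302.2611 120.2386]
 [259.1741 120.2407]]
t 6.7 pos [0.529  0.1728 0.2174] ya 12.101234401640424 gap 0.010134196735448443 F [-0.8123  0.7568 -3.2476] 48.934194445610046
units [0.0007 0.0065 0.1311] dist 0.05249688947880647 twist units -0.0035281244079905763 tilt [-0.0031 -0.0009 -1.    ]
```

The cartridge is centred in the hand to within 1 mm, so I'm lowering it.

move_arm(deltas=[0.001,0.0065,0.08,-0.003,-1,0,0,0.05,0,-1,0,0,0,0,-1,0,0,0,0,-1])

```text
time: 7.2
eef_pos: [0.533, 0.1748, 0.1675]
tool_rot: [1.969, 2.447, 0.001]
force: [0.4, 0.5, -1.9]
finger_gap: 0.0105
grip_force: 48.9
```

```bash
python3 d.py .5313 .1736 .119 12.26
```

```text
t 7.2 pos [0.533  0.1748 0.1675] ya 12.348888997624432 gap 0.010527833063764017 F [ 0.4376  0.5277 -1.9423] 48.93393337726593
units [-0.002  -0.0048  0.1213] dist 0.04854803053895185 twist units 0.0019753110583207068 tilt [ 0.0007  0.0005 -1.    ]
```

move_arm(deltas=[-0.002,-0.003,0.025,0,-1,0,0,0.025,0,-1,0,0,0.025,0,-1,0,0,0.02,0,-1,0,0,0,0,-1])

```text
time: 7.82
eef_pos: [0.5307, 0.1732, 0.1279]
tool_rot: [-1.968, -2.447, 0.003]
force: [0.6, 0.2, -3.1]
finger_gap: 0.0103
grip_force: 49.0
```

```bash
python3 d.py .5313 .1736 .119 12.26
```

```text
t 7.825 pos [0.5307 0.1732 0.1279] ya 12.391056252527207 gap 0.010344597330026193 F [ 0.5721  0.2452 -3.078 ] 49.003934198990464
units [0.0006 0.0017 0.0222] dist 0.008893601712443982 twist units 0.002912361167271271 tilt [-0.0022 -0.0005 -1.    ]
```

move_arm(deltas=[0,0,0.007,0,-1,0,0,0.006,0,-1,0,0,0.005,0,-1,0,0,0,0,-1])

```text
time: 8.32
eef_pos: [0.5315, 0.1735, 0.1217]
tool_rot: [-1.969, -2.448, 0.0]
force: [-0.3, -0.3, -2.6]
finger_gap: 0.0109
grip_force: 48.9
```

```bash
python3 d.py .5313 .1736 .119 12.26
```

```text
t 8.325 pos [0.5315 0.1735 0.1217] ya 12.387118949457289 gap 0.01092929073487938 F [-0.2829 -0.3288 -2.6208] 48.92088174819946
units [ 0.0004 -0.0004  0.0067] dist 0.002697251341802875 twist units 0.0028248655434953127 tilt [-0.0002 -0.0001 -1.    ]
```

Nearly down, with no contact yet. I'll take small steps until it touches.

move_arm(deltas=[0,0,0.004,0,-1,0,0,0.004,0,-1,0,0,0,0,-1])

```text
time: 8.7
eef_pos: [0.5318, 0.1736, 0.1192]
tool_rot: [1.969, 2.448, -0.0]
force: [-2.1, -1.3, 2.1]
finger_gap: 0.0104
grip_force: 50.1
```

move_arm(deltas=[0,0,0.002,0,-1,0,0,0,0,-1])

```text
time: 8.95
eef_pos: [0.5318, 0.1735, 0.1191]
tool_rot: [1.968, 2.447, -0.001]
force: [-3.5, -1.8, 6.9]
finger_gap: 0.0105
grip_force: 51.2
```

```bash
python3 - <<'E'
from h import *; from bench import viewer
s=viewer.camera_params('scene'); im=viewer.capture('scene')[:,:,::-1].copy()
q=proj(s,place([.5315,.1736,.214],[(.045,.078,.072),(.045,-.078,.072),(-.045,-.078,.072),(-.045,.078,.072)]))
cv2.polylines(im,[np.round(q*16).astype(int)],True,(0,0,255),1,cv2.LINE_AA,4)
cv2.imwrite('pics/s2.png',cv2.resize(im[100:260,270:470],None,fx=3.7,fy=3.7,interpolation=cv2.INTER_CUBIC))
E
```

```text
(no output)
```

View pics/s2.png

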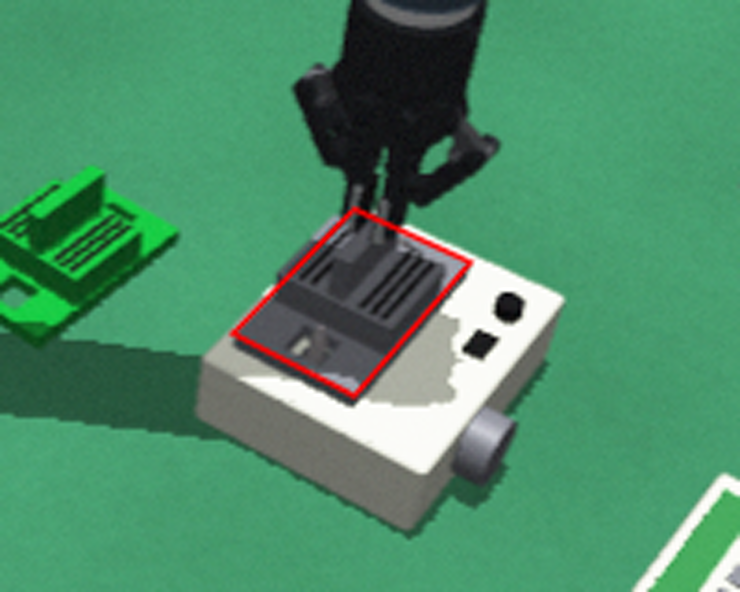

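The flange fills the predicted seated outline (234,335 to 472,262 in the crop) and the peg shows in the hole. It's down, so I'm letting go and withdrawing.

move_arm(deltas=[0,0,0,0,1,0,0,0,0,1,0,0,0,0,1,0,0,0,0,1,0,0,0,0,1,0,0,-0.05,0,1,0,0,-0.1,0,1,0,0,-0.1,0,1,0,0,-0.05,0,1,0,0,0,0,1])

```text
time: 10.25
eef_pos: [0.5328, 0.1741, 0.24]
tool_rot: [1.967, 2.446, 0.005]
force: [0.4, -0.3, -1.0]
finger_gap: 0.0853
grip_force: 0.0
```

```bash
python3 - <<'E'
from h import *; from bench import viewer
p=viewer.camera_params('wrist'); im=viewer.capture('wrist')[:,:,::-1].copy()
q=proj(p,place([.5315,.1736,.214],[(.045,.078,.072),(.045,-.078,.072),(-.045,-.078,.072),(-.045,.078,.072)]))
cv2.polylines(im,[np.round(q*16).astype(int)],True,(0,0,255),1,cv2.LINE_AA,4)
cv2.imwrite('pics/w3.png',im)
E
```

```text
(no output)
```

View pics/w3.png

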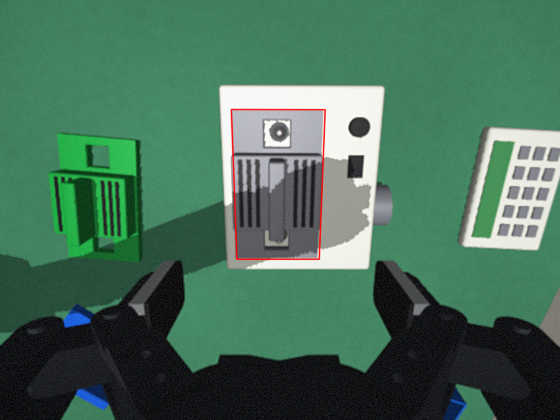

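The cartridge sits on the predicted outline (232,109 to 320,259), with the peg centred in its hole at (278,132). The gripper is clear.

```bash
python3 -c "
from bench import bot
print(bot.hand_in())"
```

```text
the job is handed in; nothing more can be done
None
```

The cartridge is seated flat on the extractor with a peg visible through the hole in view; I held it until it was down, then let go, never went near the canister, and handed the job in at about 10 s (no verdict was returned).

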